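# Set the cross-slide of a test jig and hold a control unit against its sprung plunger

## Task

Using only the handwheel (not by pushing the blue head), wind the blue head across until its white pointer line stands at the red line on the scale. Then push the aluminium control unit along its channel against the sprung plunger until it sits firmly against the red end stop, without ramming it, and finish while still holding it pressed there. Leave the spare unit, the screwdriver and the can where they are.

Things in the scene. Friction and masses are not known exactly. Their poses are not given: they have to be found in the camera images.
- jig: Fixed grey test jig, base plate 300 x 300 x 12 mm lying on the bench. Origin: centre of its underside; x points along the channel towards the red stop, y to the left of that, z up. Beside the channel, a black handwheel on a dark gearbox 66 mm square (top at z = 32 mm); along the far edge a white scale bar (jig x = 137 to 145 mm, top at z = 46 mm).
- channel (a point): Centre of the channel floor, at jig (0, 60, 14) mm, axes as the jig's. The channel runs along x between two aluminium rails 8 mm wide (tops at z = 24 mm), inner faces 60 mm apart, from jig x = -130 to +40 mm; its floor is a white slippery liner 2 mm thick.
- unit: Loose aluminium control unit lying in the channel, 80 (x) x 56 (y) x 40 (z) mm, about 0.3 kg, low ribs on top. Origin: centre of its underside; x points to its black connector end, which faces the plunger. It slides along jig x with 2 mm play each side (friction under 5 N). At the stop its origin is at jig x = +10 mm; it starts 25 to 50 mm short of that.
- stop: Fixed red end stop across the channel's end, 14 (x) x 60 (y) x 18 (z) mm, standing on the plate. Origin: centre of its underside; the face that the unit meets is 7 mm before the origin, at jig x = +50 mm.
- head: Blue sliding head 46 x 44 x 46 mm, behind the stop, carrying the plunger; its rack bar is driven along jig y by the handwheel, 10 mm per radian. Origin: centre of its underside, at jig x = 102 mm, z = 15 mm. Its top, with a white pointer line along jig x, is at z = 61 mm. It must not be pushed directly.
- pointer (a point): Far end of the white pointer line on top of the blue head. Axes as the jig's.
- red_line (a point): Red line on the scale bar, 4 mm wide, at jig (137, 60, 46) mm, in line with the channel's centre. Axes as the jig's. The head is set when the pointer is level with it along jig y.
- wheel (a joint): Angle of the black handwheel (rad): grows clockwise seen from above, range 0 to 5.6, starts between 0 and 1.6; the pointer is at the red line at 4.2. Stiff (about 0.25 N m) and stays where it is left.
- wheel_top (a point): On the handwheel's axis, on top of its grip bar, at jig (90, -85, 78) mm. The wheel is a disc 80 mm across (top at z = 46 mm) with a straight raised grip bar across it, 64 mm long, 14 wide, 32 high (z = 46 to 78 mm), an orange dot on one end. The point turns with the wheel: x runs along the bar to the dot (along jig x at wheel angle 0), z up.
- plunger (a joint): Travel (m) of the steel plunger (12 mm diameter, along jig x at z = 38 mm) into the head: 0 free, its tip then 12 mm before the stop's face; 0.012 when the unit meets the stop. Spring: 3 N at 0, 10 N at the stop; it pushes the unit back out when let go. A push of about 18 to 25 N in all on the unit's rear face seats it firmly on the stop.
- spare_unit: Bystander: black plastic control unit lying on the bench to the left of the jig, 110 x 80 x 32 mm. Origin: centre of its underside.
- screwdriver: Bystander: screwdriver lying on the bench to the right of the jig. Origin: under its middle.
- cleaner_can: Bystander: upright can with a blue label to the left of the jig, 52 mm diameter, 120 mm high. Origin: centre of its underside.
Mind the look-alikes: they are no part of the job. What is shaped like the unit but green is not meant.

How it is judged:
On the way, in this order (a step that is already met when the one before it is completed fails the run):
1. the head's pointer stands at the red line, the hand is off the wheel and the plunger is still free (y of pointer in the frame of red_line between -0.003 and 0.003 m and distance between the grasp point and wheel_top above 0.1 m and value of joint plunger below 0.002 m), for 0.2 s.
2. the unit is pressed against the stop with the plunger pushed in (y of pointer in the frame of red_line between -0.003 and 0.003 m and value of joint plunger above 0.0105 m and contact force between unit and stop above 1.5 N and contact force between the fingers and unit above 6 N), for 0.3 s.
At the end, for the whole second after the job is handed in: Pointer within 3 mm of the red line; fingers press the unit with over 6 N; plunger pushed in over 10.5 mm; unit bears on the stop with 1.5 to 45 N, flat (0.12 rad), within 52 mm of the stop (origins), still. The arm keeps pressing at the end and for the second after (all of step 2 and angle between unit's own z axis and vertical below 0.12 rad and contact force between unit and stop below 45 N and linear speed of unit below 0.01 m/s and horizontal distance between unit and stop below 0.052 m); the arm keeps its last pose, push and grip.
It fails at once if the unit is rammed: more than 60 N between unit and stop (contact force between unit and stop above 60 N).
It fails at once if the robot pushes the blue head or its plunger directly (contact force between any of the arm, the fingers and head above 3 N).
It fails at once if the spare unit, the screwdriver or the can is moved by more than 20 mm (distance of any of spare_unit, screwdriver, cleaner_can from where it was at the start of the episode above 0.02 m).
It also fails if it takes over 72 s, if anything falls off the work surface, if the arm or the gripper's body presses on something with over 40 N, if the wrist force passes 120 N, or if a joint passes its speed limit or range.

## Robot

A 6-joint arm with a two-finger parallel gripper is mounted at the origin on the work surface. World frame = base frame: x ahead of the robot, y to its left, z up, the work surface at z = 0. Lengths are in m, angles in rad, forces in N, time in s.
With the tool pointing down it reaches from about 0.375 to 0.925 m from the base axis. Payload 5.7 kg.
Tool frame: the origin (TCP) lies between the finger pads; the fingertips stand ahead of it and the grasp point (between the pads) lies 2 mm behind it (env.tip_reach is the y of the fingertips in the tool frame, in m); y points along the fingers, z is the direction in which the jaws open and shut, and the axes are right-handed (so a half turn about y gives the same grasp; the last joint's range is limited). The gripper opens to 85 mm and grips with 20 to 120 N. Pads are 22 mm wide; open, the fingers measure 114 mm over their backs; the gripper's body (76 mm by 85 mm) begins 54 mm behind the grasp point. The pads swing forward as they close: fully open they stand 13 mm farther back than shut.
Start: joints at [-1.3, 0.359, 1.51, -0, 1.272, -0.115], TCP at [0.226, -0.556, 0.248] pointing down, gripper open.
Joint ranges: [-2.97, 2.97], [-1.01, 2.36], [0.21, 2.38], [-0.96, 4.11], [0.2, 2.71], [-2.98, 2.98]. Speed limits (rad/s): [2.39, 2.39, 3.14, 3.14, 3.14, 3.14].

## Interface

Orientations are given as a rotation vector (axis times angle).
In Python, from workcell import env, optics gives the robot as it stands.
- The arm moves only by the tool send_rows, never from a script. Its argument "motion" is a list of rows, each an object with "dr": the turn, a rotation vector about the tool's x, y, z in rad, a list of three; "slide": the shift along the tool's x, y, z in mm, a list of three; "jaw": the opening, from -1 (shut) to 1 (fully open). In form: [{"dr": [ax, ay, az], "slide": [tx, ty, tz], "jaw": jaw}, ...]. A call has exactly 8 rows; each row shifts and turns the commanded pose from where the row before left it, along the tool's axes as they then stand; what a row does not reach is not made up. A row lasts 1/10 s, in which the tool goes at most 50 mm and 8.59 degrees, less where a joint would pass 70% of its speed; a pose out of reach is approached as far as the arm can. A call with a gripper value outside its range is refused whole. The fingers move at their own pace and stop on an object; the grip force is fixed at half the most. Time passes only in rows, so rows that do not move let the fingers close, or fill a call up. It gives the time, the measured TCP pose, the force and the opening at its end, in the units of the state.
- env.get_state(): the state, without advancing time (a new reading comes with each control period).
- optics.snapshot(name): name is "side" or "top" or "wrist"; returns a dict with "image" (480x640x3 uint8, blue, green, red), "depth" (480x640 float32, m along the optical axis (not along the pixel's ray), 0 where there is no reading), "intrinsics" (3x3 intrinsics, pixels), "pose" (4x4, takes a point from camera to world coordinates). Camera axes: x right, y down, z forward; pixel columns grow to the right and rows downward; lengths in m; the calibration is good to about 2 mm. A picture is of the moment at which its call begins.
- env.sign_off(): hands the job in, once; it reports no verdict.
The state is a dict: "t": time; "qpos": joint angles; "qvel": joint speeds; "tau": joint torques, N m; "position": TCP position; "tool_rot": TCP orientation; "ft_force": force on the tool from outside, world axes, zero at the start; "moment": the same for the moment, N m; "gripper_width": opening from 0.0 (shut) to 1.0 (fully open).
Only numpy, scipy, OpenCV 4.12 (cv2) and the standard library are available. Lean on these libraries where they do the work, as an engineer would, in place of code of your own. Each camera call takes 0.05 s, during which the arm holds its last target.

## Working session

There is one attempt and no reset: what is moved stays moved. The work goes in short steps, Python scripts to look and compute and a tool call to move; the robot and the scene stay as the last step left them, time stands still between calls to the robot, and variables do not carry over. Pictures are saved under pics/ and viewed, and the job is handed in when it is done.

Besides the shell and the picture viewer there is one more tool, called by a JSON object that holds its "op" and its "data", one argument or row to a line. send_rows: Moves the arm, as the interface text tells. Its arguments: {"type":"object","properties":{"motion":{"type":"array"}},"required":["motion"]}

```bash
ls; mkdir -p pics
python3 - <<'E'
from workcell import env, optics
import cv2
print(env.get_state(), env.tip_reach)
for n in ["side","top"]:
    s=optics.snapshot(n); cv2.imwrite(f"pics/{n}0.png",s["image"]); print(n,s["intrinsics"].round(1).tolist(),s["pose"].round(3).tolist())
E
```

```text
pics
{'t': 0.0, 'qpos': array([-1.30010778e+00,  3.59484510e-01,  1.51147676e+00, -4.69048837e-06,
        1.27249267e+00, -1.15087860e-01]), 'qvel': array([-0.00128723, -0.00069022, -0.00141586, -0.0001277 ,  0.00114507,
        0.00171033]), 'tau': array([-1.32184065e-03, -5.27622557e+01, -2.78618038e+01, -5.70645589e-04,
        1.29700950e-02,  1.28693711e-05]), 'position': array([ 0.2255847 , -0.55525382,  0.24744889]), 'tool_rot': array([-0.39276652,  2.01203366, -2.00823376]), 'ft_force': array([ 0.40151917,  0.55655439, -0.13397937]), 'moment': array([ 0.03185244, -0.0221053 ,  0.00056408]), 'gripper_width': 1.0012414695809582} 0.017
side [[610.3, 0.0, 322.9], [0.0, 610.3, 247.7], [0.0, 0.0, 1.0]] [[-0.985, -0.112, 0.129, 0.397], [-0.17, 0.578, -0.798, 1.046], [0.015, -0.808, -0.589, 0.827], [0.0, 0.0, 0.0, 1.0]]
top [[601.7, 0.0, 315.9], [0.0, 601.7, 242.8], [0.0, 0.0, 1.0]] [[0.016, -0.995, 0.095, 0.47], [-0.999, -0.019, -0.029, 0.06], [0.031, -0.095, -0.995, 1.069], [0.0, 0.0, 0.0, 1.0]]
```

View pics/top0.png

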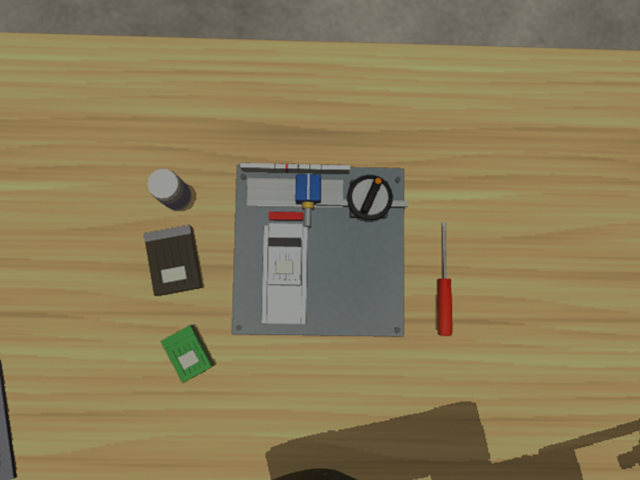

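View pics/side0.png

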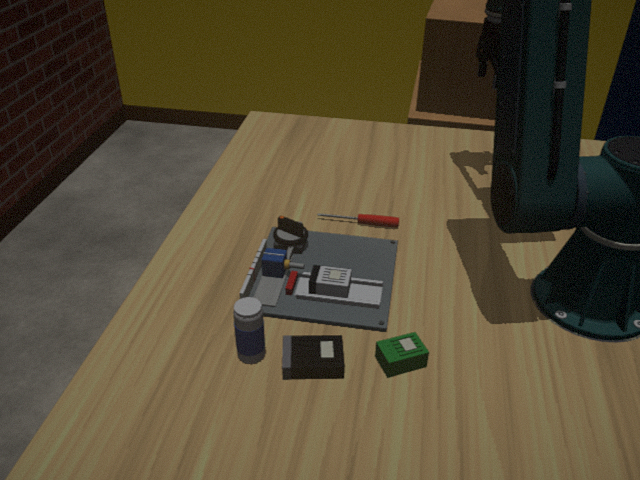

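```bash
cat > h.py <<'E'
import numpy as np, cv2
from scipy.spatial.transform import Rotation as R
from workcell import env, optics
def ray(s,uv,z):
    K=s["intrinsics"];T=s["pose"]
    d=T[:3,:3]@np.array([(uv[0]-K[0,2])/K[0,0],(uv[1]-K[1,2])/K[1,1],1]);o=T[:3,3]
    return o+d*(z-o[2])/d[2]
def blobs(s,lo,hi,n=3):
    hsv=cv2.cvtColor(s["image"],cv2.COLOR_BGR2HSV); m=cv2.inRange(hsv,lo,hi)
    k,l,st,c=cv2.connectedComponentsWithStats(m)
    o=sorted(range(1,k),key=lambda i:-st[i,4])[:n]
    return [(c[i].round(1).tolist(),st[i].tolist()) for i in o],l
E
python3 - <<'E'
from h import *
s=optics.snapshot("top")
im=s["image"]
hsv=cv2.cvtColor(im,cv2.COLOR_BGR2HSV)
for p in [(340,300),(200,400),(378,181),(308,180),(286,168),(286,215),(369,190)]: print(p,hsv[p[1],p[0]],im[p[1],p[0]],s["depth"][p[1],p[0]])
print("orange",blobs(s,(8,150,100),(22,255,255))[0])
print("red",blobs(s,(0,180,80),(5,255,255),5)[0])
print("blue",blobs(s,(100,120,50),(130,255,255))[0])
# plate: non-wood => low saturation region
m=cv2.inRange(hsv,(80,20,50),(125,80,140)); k,l,st,c=cv2.connectedComponentsWithStats(m); i=1+np.argmax(st[1:,4]);print(st[i])
pts=cv2.findNonZero((l==i).astype(np.uint8)); r=cv2.minAreaRect(pts); b=cv2.boxPoints(r);print(r,b)
for q in b: print(ray(s,q,0.012).round(4))
cv2.imwrite("pics/crop0.png",cv2.resize(im[150:345,225:420],None,fx=4,fy=4,interpolation=cv2.INTER_CUBIC)[:600] )
E
```

```text
(340, 300) [ 90  18 102] [102 102  95] 1.0534003
(200, 400) [ 23 104 152] [ 90 138 152] 1.0395412
(378, 181) [ 16 231 159] [ 15  93 159] 1.0076281
(308, 180) [ 30   3 147] [145 147 147] 1.0174634
(286, 168) [  2 203 113] [ 23  29 113] 1.0406252
(286, 215) [  2 199 149] [ 33  39 149] 1.0445334
(369, 190) [30 10 50] [48 50 50] 1.0069977
orange [([377.7, 180.4], [375, 178, 6, 6, 29]), ([304.0, 204.5], [303, 202, 3, 6, 18]), ([311.0, 204.5], [310, 202, 3, 6, 18])]
red [([444.7, 307.1], [438, 279, 14, 56, 716]), ([285.5, 215.6], [269, 212, 34, 8, 234]), ([286.0, 166.0], [286, 164, 1, 5, 5])]
blue [([308.1, 187.4], [296, 174, 25, 27, 578])]
[351 168  52  32 276]
((376.5040283203125, 183.35145568847656), (51.81892013549805, 30.070100784301758), 1.5481575727462769) [[350.1978  197.68102]
 [351.01025 167.6219 ]
 [402.81024 169.0219 ]
 [401.9978  199.08101]]
[ 0.6534 -0.0314  0.012 ]
[ 0.7079 -0.0323  0.012 ]
[ 0.7076 -0.1255  0.012 ]
[ 0.6529 -0.1242  0.012 ]
```

View pics/crop0.png

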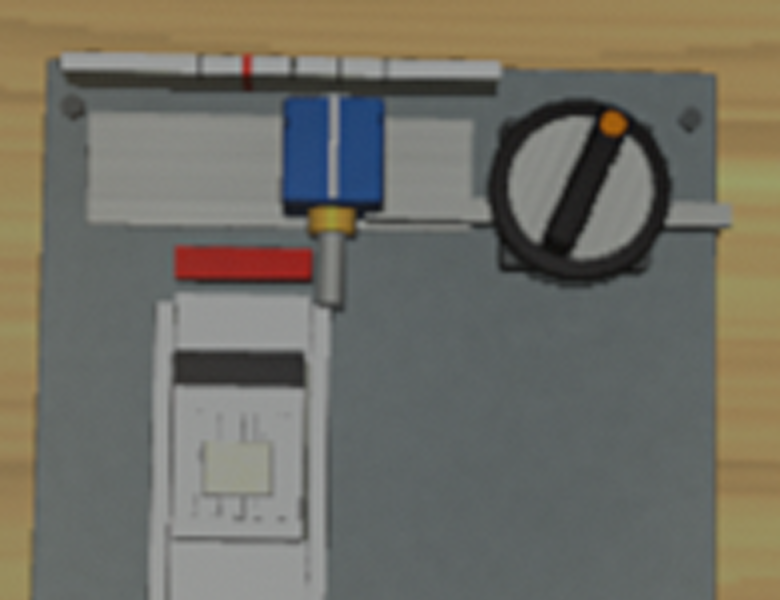

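```bash
cat >> h.py <<'E'
def jig(s):
    hsv=cv2.cvtColor(s["image"],cv2.COLOR_BGR2HSV)
    m=cv2.inRange(hsv,(75,8,85),(120,60,125)); m[:150]=0;m[345:]=0;m[:,:222]=0;m[:,412:]=0
    m=cv2.morphologyEx(m,cv2.MORPH_OPEN,np.ones((3,3)))
    k,l,st,c=cv2.connectedComponentsWithStats(m); i=1+np.argmax(st[1:,4])
    P=np.array([ray(s,q,0.012)[:2] for q in cv2.findNonZero((l==i).astype(np.uint8))[:,0]],np.float32)
    return cv2.minAreaRect(P*1000)
E
python3 - <<'E'
from h import *
s=optics.snapshot("top")
r=jig(s);print(r,cv2.boxPoints(r))
# landmarks
o=ray(s,(377.7,180.4),0.078);w=ray(s,(286.5,166.3),0.046);st=ray(s,(285.5,215.6),0.030);p=ray(s,(308.5,175),0.061)
print("orange",o,"redline",w,"stop~z30",st,"pointer",p)
D=s["depth"]
print(np.median(D[225:230,290:300]))
# wheel ring: dark pixels
hsv=cv2.cvtColor(s["image"],cv2.COLOR_BGR2HSV)
m=cv2.inRange(hsv,(0,0,0),(180,255,62));m[:,:345]=0;m[:,396:]=0;m[:170]=0;m[225:]=0
k,l,stt,c=cv2.connectedComponentsWithStats(m);i=1+np.argmax(stt[1:,4])
h=cv2.findNonZero((l==i).astype(np.uint8));e=cv2.minEnclosingCircle(h);print(e,ray(s,e[0],0.046),stt[i])
E
```

```text
((523.9522705078125, -23.96795654296875), (225.20774841308594, 201.17054748535156), 0.1600368767976761) [[ 411.06787   76.30241]
 [ 411.62976 -124.86736]
 [ 636.8367  -124.23832]
 [ 636.2748    76.93145]]
orange [ 0.67233981 -0.07166265  0.078     ] redline [0.6999972  0.08238014 0.046     ] stop~z30 [0.61630176 0.08263524 0.03      ] pointer [0.68245064 0.04433576 0.061     ]
1.0617998
((369.72222900390625, 199.5), 26.367053985595703) [ 0.64510552 -0.06230473  0.046     ] [345 175  51  47 959]
```

```bash
cat > jp.py <<'E'
from h import *
def jigpose(s):
    S=cv2.cvtColor(s["image"],cv2.COLOR_BGR2HSV)[...,1].astype(float)
    def cross(v): # subpixel from inside to outside where sat crosses 65
        i=np.argmax(v>65); 
        return i-1+(65-v[i-1])/(v[i]-v[i-1])
    L=[ray(s,(260-cross(S[y,260::-1][:60]),y),.012)[:2] for y in range(200,325,3)]
    Rr=[ray(s,(380+cross(S[y,380:440]),y),.012)[:2] for y in range(230,325,3)]
    B=[ray(s,(x,315+cross(S[315:360,x])),.012)[:2] for x in range(315,395,3)]
    f=lambda P,a:np.polyfit(np.array(P)[:,a],np.array(P)[:,1-a],1)
    l,r,b=f(L,0),f(Rr,0),f(B,1)
    ang=np.mean([l[0],r[0],-b[0]])
    res=[np.std(np.array(P)[:,1-a]-np.polyval(q,np.array(P)[:,a])) for P,a,q in((L,0,l),(Rr,0,r),(B,1,b))]
    yl=np.polyval(l,.53);yr=np.polyval(r,.53)
    ym=(yl+yr)/2; xb=np.polyval(b,ym); 
    c=np.array([xb,ym])+.15*np.array([1,0]) # first-order
    c=np.array([c[0],ym+ang*(c[0]-.53)])
    return c,ang,(l[0],r[0],-b[0]),yl-yr,res
def w2j(p,c,a):
    d=np.array(p[:2])-c;return np.array([np.cos(a)*d[0]+np.sin(a)*d[1],-np.sin(a)*d[0]+np.cos(a)*d[1]])
def j2w(p,c,a): return c+np.array([np.cos(a)*p[0]-np.sin(a)*p[1],np.sin(a)*p[0]+np.cos(a)*p[1]])
E
python3 - <<'E'
from jp import *
s=optics.snapshot("top")
c,a,*x=jigpose(s);print(c,a,x)
for n,q,z in [("orange",(377.7,180.4),.078),("redline",(286.3,167.5),.046),("stop",(285.5,215.6),.030),("pointer far end",(308.2,174),.061),("wheel",(369.7,198.),.046)]:
    print(n,(w2j(ray(s,q,z),c,a)*1000).round(1))
print("wheel_top world",j2w((.09,-.085),c,a),"ch",j2w((0,.06),c,a))
E
```

```text
[0.56014107 0.02272191] 0.0018354895539517554 [(np.float64(0.0005406949417688326), np.float64(0.002166172256747455), np.float64(0.002799601463338979)), np.float64(0.2995772857525751), [np.float64(0.00010784198994020007), np.float64(9.140108779612328e-05), np.float64(0.0001727138153601157)]]
orange [112.  -94.6]
redline [137.9  59.7]
stop [56.3 59.8]
pointer far end [124.1  21.9]
wheel [ 87.4 -85.1]
wheel_top world [ 0.65029694 -0.06211275] ch [0.56003094 0.08272181]
```

Run:
```python
from h import *
s=env.get_state();M=R.from_rotvec(s["tool_rot"]).as_matrix();print(M.round(3))
print("zang",np.arctan2(M[1,2],M[0,2]),"xang",np.arctan2(M[1,0],M[0,0]))
```

```text
[[-0.927 -0.     0.376]
 [-0.376  0.001 -0.927]
 [-0.    -1.    -0.001]]
zang -1.1850097058923963 xang -2.755806142320944
```

```bash
cat > plan.py <<'E'
import sys
from jp import *
C=np.array([0.56014107,0.02272191]);A=0.0018354895
def plan(target,zang=None,n=8,total_turn=None):
    """target world xyz; turn about tool y (+ = clockwise from above)."""
    s=env.get_state();M=R.from_rotvec(s["tool_rot"]).as_matrix();p=s["position"].copy()
    # target orientation: tool down, z dir at zang
    z=np.arctan2(M[1,2],M[0,2]); 
    if zang is None: zang=z
    if total_turn is None: total_turn=-((zang-z+np.pi)%(2*np.pi)-np.pi)
    out=[]
    cz=z
    for i in range(n):
        d=(np.array(target)-p)/(n-i)
        zz=np.array([np.cos(cz),np.sin(cz),0]);y=np.array([0,0,-1.]);x=np.cross(y,zz)
        B=np.c_[x,y,zz]; sl=(B.T@d*1000).round(0); t=round(total_turn/(n-i),2)
        p=p+B@(sl/1000);cz-=t;total_turn-=t
        out.append((t,sl.astype(int).tolist()))
    for i,(t,sl) in enumerate(out): print(i//8,[0,t,0],sl)
    print("end",p,cz,"tilt check y",M[:,1].round(4),"q",s["qpos"].round(3))
E
python3 -c "
from plan import *
plan([*j2w((.09,-.085),C,A),.247],1.17,16)"
```

```text
0 [0, np.float64(-0.15), 0] [-36, 0, -19]
0 [0, np.float64(-0.15), 0] [-39, 0, -13]
0 [0, np.float64(-0.15), 0] [-40, 0, -7]
0 [0, np.float64(-0.15), 0] [-41, 0, -1]
0 [0, np.float64(-0.15), 0] [-40, 0, 5]
0 [0, np.float64(-0.15), 0] [-39, 0, 11]
0 [0, np.float64(-0.15), 0] [-37, 0, 17]
0 [0, np.float64(-0.15), 0] [-34, 0, 22]
1 [0, np.float64(-0.14), 0] [-30, 0, 27]
1 [0, np.float64(-0.15), 0] [-26, 0, 31]
1 [0, np.float64(-0.14), 0] [-22, 0, 35]
1 [0, np.float64(-0.15), 0] [-16, 0, 37]
1 [0, np.float64(-0.14), 0] [-11, 0, 39]
1 [0, np.float64(-0.15), 0] [-5, 0, 41]
1 [0, np.float64(-0.14), 0] [1, 0, 41]
1 [0, np.float64(-0.15), 0] [6, 1, 40]
end [ 0.65009262 -0.06165361  0.2468645 ] 1.1749902941076038 tilt check y [-3.e-04  9.e-04 -1.e+00] q [-1.3    0.359  1.511 -0.     1.273 -0.115]
```

{"op": "send_rows", "data": {
  "motion": [
    {"dr":[0,-0.14,0],"slide":[-36,0,-19],"jaw":1},
    {"dr":[0,-0.14,0],"slide":[-39,0,-13],"jaw":1},
    {"dr":[0,-0.14,0],"slide":[-40,0,-7],"jaw":1},
    {"dr":[0,-0.14,0],"slide":[-41,0,-1],"jaw":1},
    {"dr":[0,-0.14,0],"slide":[-40,0,5],"jaw":0.5},
    {"dr":[0,-0.14,0],"slide":[-39,0,11],"jaw":0.3},
    {"dr":[0,-0.14,0],"slide":[-37,0,17],"jaw":0.3},
    {"dr":[0,-0.14,0],"slide":[-34,0,22],"jaw":0.3}
  ]
}}

```text
t: 1.05
position: [0.4473, -0.3153, 0.2483]
tool_rot: [-1.181, 1.253, -1.253]
ft_force: [0.8, -0.1, 0.5]
gripper_width: 0.646
```

```bash
python3 -c "
from plan import *
plan([*j2w((.09,-.085),C,A),.20],1.17,10)"
```

```text
0 [0, np.float64(-0.12), 0] [-26, 5, 19]
0 [0, np.float64(-0.12), 0] [-24, 5, 22]
0 [0, np.float64(-0.12), 0] [-21, 5, 24]
0 [0, np.float64(-0.12), 0] [-18, 5, 27]
0 [0, np.float64(-0.12), 0] [-15, 5, 29]
0 [0, np.float64(-0.13), 0] [-11, 5, 30]
0 [0, np.float64(-0.12), 0] [-7, 5, 32]
0 [0, np.float64(-0.13), 0] [-4, 4, 32]
1 [0, np.float64(-0.12), 0] [1, 5, 33]
1 [0, np.float64(-0.13), 0] [4, 4, 33]
end [ 0.65023929 -0.0615429   0.20034994] 1.1707234607579613 tilt check y [ 1.e-04 -0.e+00 -1.e+00] q [-0.74   0.283  1.625  0.     1.234 -0.681]
```

{"op": "send_rows", "data": {
  "motion": [
    {"dr":[0,-0.12,0],"slide":[-26,5,19],"jaw":0.3},
    {"dr":[0,-0.12,0],"slide":[-24,5,22],"jaw":0.3},
    {"dr":[0,-0.12,0],"slide":[-21,5,24],"jaw":0.3},
    {"dr":[0,-0.12,0],"slide":[-18,5,27],"jaw":0.3},
    {"dr":[0,-0.12,0],"slide":[-15,5,29],"jaw":0.3},
    {"dr":[0,-0.13,0],"slide":[-11,5,30],"jaw":0.3},
    {"dr":[0,-0.12,0],"slide":[-7,5,32],"jaw":0.3},
    {"dr":[0,-0.13,0],"slide":[-4,4,32],"jaw":0.3}
  ]
}}

```text
t: 1.85
position: [0.6103, -0.1148, 0.2089]
tool_rot: [-1.51, 0.51, -0.509]
ft_force: [0.2, -0.8, -0.0]
gripper_width: 0.65
```

{"op": "send_rows", "data": {
  "motion": [
    {"dr":[0,-0.12,0],"slide":[1,5,33],"jaw":0.3},
    {"dr":[0,-0.13,0],"slide":[4,4,33],"jaw":0.3},
    {"dr":[0,0,0],"slide":[0,0,0],"jaw":0.3},
    {"dr":[0,0,0],"slide":[0,15,0],"jaw":0.3},
    {"dr":[0,0,0],"slide":[0,15,0],"jaw":0.3},
    {"dr":[0,0,0],"slide":[0,15,0],"jaw":0.3},
    {"dr":[0,0,0],"slide":[0,15,0],"jaw":0.3},
    {"dr":[0,0,0],"slide":[0,0,0],"jaw":0.3}
  ]
}}

```text
t: 2.65
position: [0.6483, -0.0643, 0.137]
tool_rot: [-1.547, 0.324, -0.315]
ft_force: [-0.1, -0.2, -0.1]
gripper_width: 0.653
```

```bash
python3 -c "
from plan import *
plan([*j2w((.09,-.085),C,A),.07],1.17,4)
s=optics.snapshot('wrist');cv2.imwrite('pics/w1.png',s['image']);print(s['pose'].round(3).tolist())
s=optics.snapshot('top');cv2.imwrite('pics/t1.png',cv2.resize(s['image'][150:345,225:420],None,fx=3,fy=3))
s=optics.snapshot('side');cv2.imwrite('pics/s1.png',cv2.resize(s['image'][180:340,220:420],None,fx=4,fy=3.7))"
```

```text
0 [0, np.float64(-0.0), 0] [0, 17, 1]
0 [0, np.float64(-0.0), 0] [0, 17, 1]
0 [0, np.float64(-0.0), 0] [0, 17, 0]
0 [0, np.float64(-0.01), 0] [1, 16, 1]
end [ 0.65039099 -0.0619878   0.07000303] 1.1737428970038994 tilt check y [-0.0056  0.0012 -1.    ] q [-0.205  0.542  1.502  0.     1.103 -1.369]
[[0.396, 0.872, 0.287, 0.575], [0.918, -0.376, -0.125, -0.031], [-0.002, 0.313, -0.95, 0.263], [0.0, 0.0, 0.0, 1.0]]
```

View pics/w1.png

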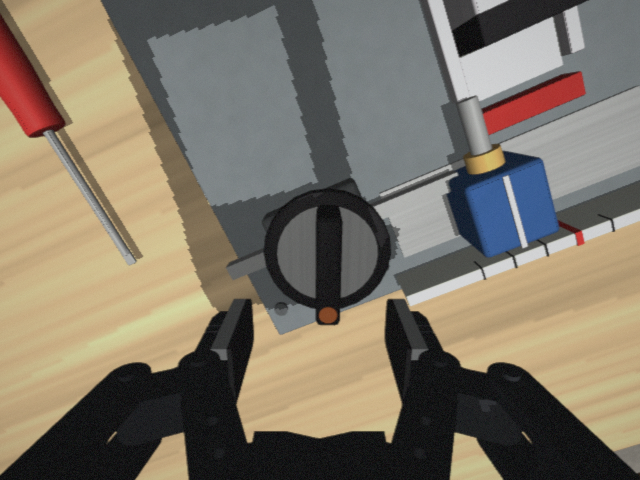

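View pics/s1.png

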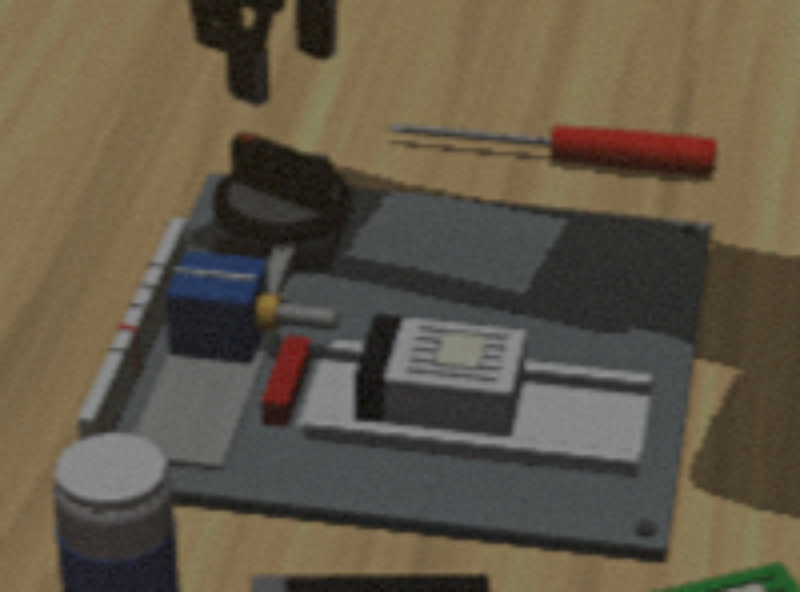

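{"op": "send_rows", "data": {
  "motion": [
    {"dr":[0,0,0],"slide":[0,12,0],"jaw":0.3},
    {"dr":[0,0,0],"slide":[0,15,0],"jaw":0.3},
    {"dr":[0,0,0],"slide":[0,15,0],"jaw":0.3},
    {"dr":[0,0,0],"slide":[0,15,0],"jaw":0.3},
    {"dr":[0,0,0],"slide":[0,10,0],"jaw":0.3},
    {"dr":[0,0,0],"slide":[0,0,0],"jaw":0.3},
    {"dr":[0,0,0],"slide":[0,0,0],"jaw":0.3},
    {"dr":[0,0,0],"slide":[0,0,0],"jaw":0.3}
  ]
}}

```text
t: 3.6
position: [0.6514, -0.0642, 0.0739]
tool_rot: [-1.547, 0.317, -0.319]
ft_force: [0.3, 0.2, 0.2]
gripper_width: 0.646
```

```bash
python3 -c "
from plan import *
plan([*j2w((.09,-.085),C,A),.07],1.17,1)"
```

```text
0 [0, np.float64(-0.0), 0] [-2, 4, 1]
end [ 0.64992157 -0.06245609  0.06988302] 1.1650238752315216 tilt check y [ 1.2e-03 -1.0e-04 -1.0e+00] q [-0.204  0.617  1.547  0.     0.977 -1.369]
```

Now trim and close.

{"op": "send_rows", "data": {
  "motion": [
    {"dr":[0,0,0],"slide":[-2,4,1],"jaw":0.3},
    {"dr":[0,0,0],"slide":[0,0,0],"jaw":-0.2},
    {"dr":[0,0,0],"slide":[0,0,0],"jaw":-0.5},
    {"dr":[0,0,0],"slide":[0,0,0],"jaw":-1},
    {"dr":[0,0,0],"slide":[0,0,0],"jaw":-1},
    {"dr":[0,0,0],"slide":[0,0,0],"jaw":-1},
    {"dr":[0,0,0],"slide":[0,0,0],"jaw":-1},
    {"dr":[0,0,0],"slide":[0,0,0],"jaw":-1}
  ]
}}

```text
t: 4.4
position: [0.6504, -0.06, 0.0699]
tool_rot: [-1.543, 0.318, -0.32]
ft_force: [2.3, 9.2, 0.7]
gripper_width: 0.15
```

```bash
python3 -c "
from plan import *
plan([*j2w((.09,-.085),C,A),.07],1.17,1); print(env.get_state())"
```

```text
0 [0, np.float64(-0.01), 0] [1, 0, -2]
end [ 0.65050657 -0.06224769  0.06985675] 1.1739759805630712 tilt check y [ 0.0022  0.0034 -1.    ] q [-0.2    0.62   1.553  0.005  0.967 -1.366]
{'t': 4.4, 'qpos': array([-0.19974994,  0.62029249,  1.55312813,  0.00454025,  0.9667321 ,
       -1.36630078]), 'qvel': array([-0.00202667,  0.00092511,  0.00144592,  0.00010549, -0.00018974,
       -0.00138764]), 'tau': array([ -5.89098349, -61.74713373, -20.76717675,  -2.69910447,
         0.13525081,  -0.24690013]), 'position': array([ 0.65037956, -0.06001524,  0.06985675]), 'tool_rot': array([-1.54338413,  0.31782336, -0.32008284]), 'ft_force': array([2.30471163, 9.16780275, 0.69712155]), 'moment': array([ 1.20944623, -0.24592061, -0.19320028]), 'gripper_width': 0.14996138544135487}
```

{"op": "send_rows", "data": {
  "motion": [
    {"dr":[0,0,0],"slide":[0,0,2],"jaw":-1},
    {"dr":[0,0.05,0],"slide":[0,0,0],"jaw":-1},
    {"dr":[0,0.1,0],"slide":[0,0,0],"jaw":-1},
    {"dr":[0,0.1,0],"slide":[0,0,0],"jaw":-1},
    {"dr":[0,0.1,0],"slide":[0,0,0],"jaw":-1},
    {"dr":[0,0.1,0],"slide":[0,0,0],"jaw":-1},
    {"dr":[0,0.1,0],"slide":[0,0,0],"jaw":-1},
    {"dr":[0,0.1,0],"slide":[0,0,0],"jaw":-1}
  ]
}}

```text
t: 5.2
position: [0.6507, -0.0595, 0.0698]
tool_rot: [-1.407, 0.824, -0.825]
ft_force: [1.7, 5.7, 1.4]
gripper_width: 0.154
```

```bash
python3 -c "
from plan import *
plan([*j2w((.09,-.085),C,A),.07],1.17,1); print(env.get_state()['moment'])
s=optics.snapshot('top');cv2.imwrite('pics/t2.png',cv2.resize(s['image'][150:345,225:420],None,fx=3,fy=3))"
```

```text
0 [0, np.float64(-0.66), 0] [2, 0, -2]
end [ 0.649982   -0.06225448  0.069845  ] 1.1714290347246232 tilt check y [ 0.0013  0.0012 -1.    ] q [-0.198  0.621  1.552  0.002  0.968 -0.71 ]
[ 0.70983904 -0.02447848  0.28553748]
```

View pics/t2.png

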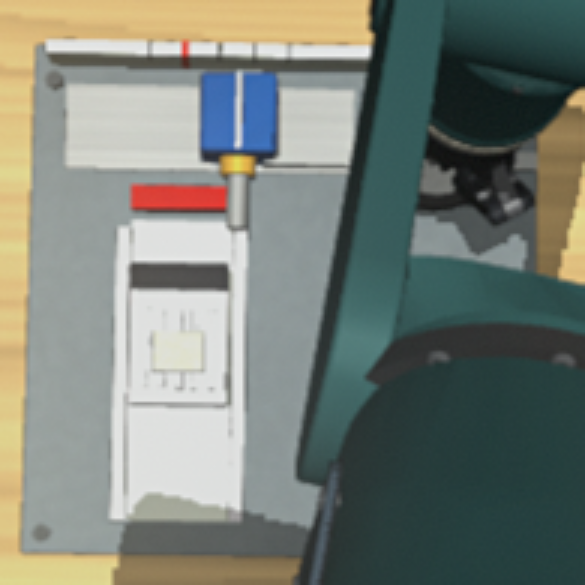

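{"op": "send_rows", "data": {
  "motion": [
    {"dr":[0,0.11,0],"slide":[0,0,1],"jaw":-1},
    {"dr":[0,0.11,0],"slide":[0,0,0],"jaw":-1},
    {"dr":[0,0.11,0],"slide":[0,0,0],"jaw":-1},
    {"dr":[0,0.11,0],"slide":[0,0,0],"jaw":-1},
    {"dr":[0,0.11,0],"slide":[0,0,0],"jaw":-1},
    {"dr":[0,0.11,0],"slide":[0,0,0],"jaw":-1},
    {"dr":[0,0.11,0],"slide":[0,0,0],"jaw":-1},
    {"dr":[0,0.11,0],"slide":[0,0,0],"jaw":-1}
  ]
}}

```text
t: 6.05
position: [0.6515, -0.0594, 0.0698]
tool_rot: [-1.01, 1.475, -1.475]
ft_force: [-0.1, 3.2, 3.1]
gripper_width: 0.147
```

{"op": "send_rows", "data": {
  "motion": [
    {"dr":[0,0.11,0],"slide":[0,0,0],"jaw":-1},
    {"dr":[0,0.11,0],"slide":[0,0,0],"jaw":-1},
    {"dr":[0,0.11,0],"slide":[0,0,0],"jaw":-1},
    {"dr":[0,0.11,0],"slide":[0,0,0],"jaw":-1},
    {"dr":[0,0.11,0],"slide":[0,0,0],"jaw":-1},
    {"dr":[0,0.11,0],"slide":[0,0,0],"jaw":-1},
    {"dr":[0,0.11,0],"slide":[0,0,0],"jaw":-1},
    {"dr":[0,0.11,0],"slide":[0,0,0],"jaw":-1}
  ]
}}

```text
t: 6.85
position: [0.652, -0.0599, 0.0699]
tool_rot: [-0.33, 2.046, -2.047]
ft_force: [2.5, 1.1, 1.3]
gripper_width: 0.148
```

```bash
python3 -c "
from plan import *
plan([*j2w((.09,-.085),C,A),.07],-2.627,1); print(env.get_state()['ft_force'],env.get_state()['moment'])
s=optics.snapshot('top');cv2.imwrite('pics/t3.png',cv2.resize(s['image'][150:345,225:420],None,fx=3,fy=3))"
```

```text
0 [0, np.float64(1.38), 0] [2, 0, 2]
end [ 0.6506867  -0.06241601  0.06985108] -2.628870050325661 tilt check y [ 0.0019  0.     -1.    ] q [-0.197  0.622  1.549  0.     0.968  1.051]
[2.53716013 1.08856106 1.317143  ] [ 0.3360017  -0.17746599  0.2465874 ]
```

View pics/t3.png

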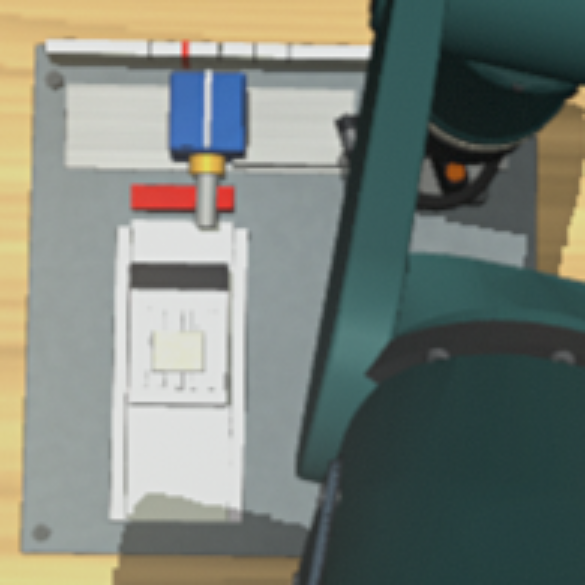

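{"op": "send_rows", "data": {
  "motion": [
    {"dr":[0,0.11,0],"slide":[0,0,0],"jaw":-1},
    {"dr":[0,0.11,0],"slide":[0,0,0],"jaw":-1},
    {"dr":[0,0.11,0],"slide":[0,0,0],"jaw":-1},
    {"dr":[0,0.11,0],"slide":[0,0,0],"jaw":-1},
    {"dr":[0,0.11,0],"slide":[0,0,0],"jaw":-1},
    {"dr":[0,0.11,0],"slide":[0,0,0],"jaw":-1},
    {"dr":[0,0.11,0],"slide":[0,0,0],"jaw":-1},
    {"dr":[0,0.11,0],"slide":[0,0,0],"jaw":-1}
  ]
}}

```text
t: 7.7
position: [0.6519, -0.0606, 0.0698]
tool_rot: [-0.546, -1.907, 1.908]
ft_force: [1.3, -1.4, 2.0]
gripper_width: 0.151
```

{"op": "send_rows", "data": {
  "motion": [
    {"dr":[0,0.1,0],"slide":[0,0,0],"jaw":-1},
    {"dr":[0,0.1,0],"slide":[0,0,0],"jaw":-1},
    {"dr":[0,0.1,0],"slide":[0,0,0],"jaw":-1},
    {"dr":[0,0.05,0],"slide":[0,0,0],"jaw":-1},
    {"dr":[0,0.05,0],"slide":[0,0,0],"jaw":-1},
    {"dr":[0,0,0],"slide":[0,0,0],"jaw":-1},
    {"dr":[0,0,0],"slide":[0,0,0],"jaw":-1},
    {"dr":[0,0,0],"slide":[0,0,0],"jaw":-1}
  ]
}}

```text
t: 8.5
position: [0.6517, -0.0608, 0.0698]
tool_rot: [-0.852, -1.649, 1.649]
ft_force: [0.5, -3.9, 4.5]
gripper_width: 0.152
```

```bash
cat >> plan.py <<'E'
def pointer(s):
    im=s["image"]; b,l=blobs(s,(100,120,50),(130,255,255),1); x,y,w,h,_=b[0][1]
    row=im[y+3:y+h-8].astype(float)
    g=row[:,x+4:x+w-4,2].mean(0); g=g-g.min(); g[g<.3*g.max()]=0   # red channel: white line vs blue
    u=x+4+(g*np.arange(len(g))).sum()/g.sum(); v=y+(h-5)/2
    sat=cv2.cvtColor(im,cv2.COLOR_BGR2HSV); m=cv2.inRange(sat,(0,120,60),(6,255,255)); m[172:]=0;m[:160]=0;m[:,:270]=0;m[:,300:]=0
    mm=np.argwhere(m); ru=mm[:,1].mean();rv=mm[:,0].mean()
    P=w2j(ray(s,(u,v),.061),C,A)*1000;Q=w2j(ray(s,(ru,rv),.046),C,A)*1000
    print("pointer px",(u,v),"jig",P,"red px",(ru,rv),Q,"dy",P[1]-Q[1])
E
python3 -c "
from plan import *
plan([*j2w((.09,-.085),C,A),.07],-2.627,1); print(env.get_state()['ft_force'],env.get_state()['moment'])
s=optics.snapshot('top');pointer(s);cv2.imwrite('pics/t4.png',cv2.resize(s['image'][150:270,225:375],None,fx=5,fy=5))"
```

```text
0 [0, np.float64(0.1), 0] [0, 0, 2]
end [ 0.65006093 -0.06192237  0.06983729] -2.6234955221418663 tilt check y [ 1.5e-03 -9.0e-04 -1.0e+00] q [-1.980e-01  6.220e-01  1.550e+00 -1.000e-03  9.690e-01  2.326e+00]
[ 0.54733446 -3.91438329  4.51857334] [-0.53158278 -0.18810568 -0.06738001]
pointer px (np.float64(292.0), 185.0) jig [104.51871689  49.12734829] red px (np.float64(286.5), np.float64(167.5)) [137.85805944  59.36087772] dy -10.233529425813678
```

View pics/t4.png

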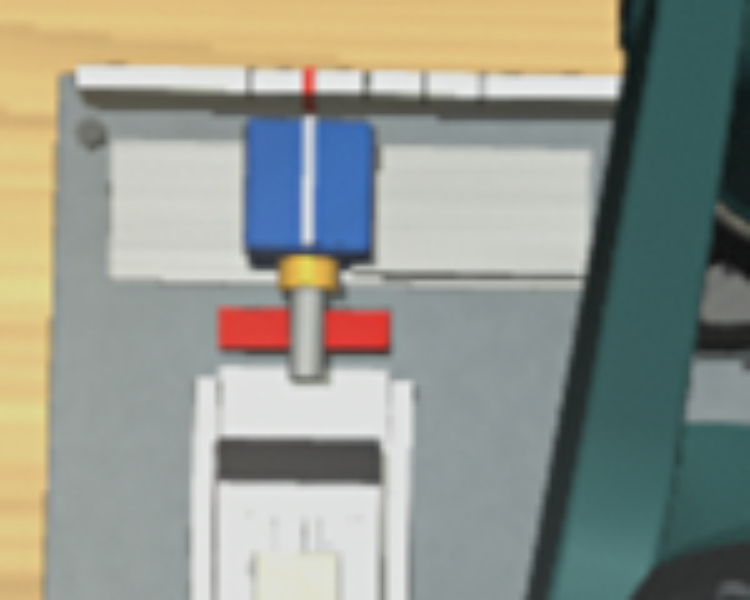

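```bash
sed -i 's/b,l=blobs(s,(100,120,50),(130,255,255),1); x,y,w,h,_=b\[0\]\[1\]/hs=cv2.cvtColor(im,cv2.COLOR_BGR2HSV); mb=cv2.inRange(hs,(100,120,50),(130,255,255)); mb[215:]=0; mb[:,:230]=0; mb[:,360:]=0; x,y,w,h=cv2.boundingRect(cv2.findNonZero(mb))/' plan.py
python3 -c "
from plan import *
s=optics.snapshot('top');pointer(s)"
```

```text
pointer px (np.float64(286.1051136363636), 185.0) jig [104.31255284  59.12268308] red px (np.float64(286.5), np.float64(167.5)) [137.85805944  59.36087772] dy -0.23819463199956914
```

{"op": "send_rows", "data": {
  "motion": [
    {"dr":[0,0.06,0],"slide":[0,0,0],"jaw":-1},
    {"dr":[0,0,0],"slide":[0,0,0],"jaw":-1},
    {"dr":[0,0,0],"slide":[0,0,0],"jaw":-1},
    {"dr":[0,0,0],"slide":[0,0,0],"jaw":0},
    {"dr":[0,0,0],"slide":[0,0,0],"jaw":0.3},
    {"dr":[0,0,0],"slide":[0,0,0],"jaw":0.3},
    {"dr":[0,0,0],"slide":[0,0,0],"jaw":0.3},
    {"dr":[0,0,0],"slide":[0,0,0],"jaw":0.3}
  ]
}}

```text
t: 9.4
position: [0.6507, -0.0598, 0.0691]
tool_rot: [-0.891, -1.606, 1.606]
ft_force: [0.7, -0.7, -0.0]
gripper_width: 0.65
```

```bash
python3 -c "
from plan import *
s=optics.snapshot('top');pointer(s)
plan([*j2w((.09,-.085),C,A),.07],-2.627,1); print(env.get_state()['ft_force'])"
```

```text
pointer px (np.float64(285.8993379731794), 185.0) jig [104.30535847  59.47148348] red px (np.float64(286.53333333333336), np.float64(167.26666666666668)) [138.2689972   59.31125411] dy 0.16022936790123055
0 [0, np.float64(0.04), 0] [-2, -1, 2]
end [ 0.65014879 -0.06257818  0.07014604] -2.6247829105899485 tilt check y [-5.e-04  3.e-04 -1.e+00] q [-0.197  0.623  1.551  0.     0.969  2.387]
[ 0.25453857 -0.87524105 -0.57879677]
```

```bash
python3 -c "
from plan import *
s=optics.snapshot('top')
im=s['image'];g=im[:,:,1].astype(float)
for v in range(270,296): print(v,g[v,272:282].mean().round(0),end=' ')
print()
for v in (236,237,238,239,240,283,284,285,286,287): print(v,(w2j(ray(s,(286,v),.054),C,A)*1000).round(1))
plan([*(j2w((.09,-.085),C,A)),.19],None,5)
"
```

```text
270 222.0 271 223.0 272 223.0 273 197.0 274 208.0 275 220.0 276 219.0 277 218.0 278 215.0 279 222.0 280 225.0 281 225.0 282 227.0 283 228.0 284 159.0 285 190.0 286 226.0 287 226.0 288 224.0 289 224.0 290 224.0 291 224.0 292 224.0 293 224.0 294 224.0 295 224.0 
236 [18.  57.8]
237 [16.3 57.7]
238 [14.6 57.7]
239 [12.9 57.7]
240 [11.2 57.6]
283 [-61.5  56.2]
284 [-63.2  56.2]
285 [-64.8  56.2]
286 [-66.5  56.1]
287 [-68.2  56.1]
0 [0, np.float64(-0.0), 0] [0, -24, 0]
0 [0, np.float64(0.0), 0] [0, -24, 0]
0 [0, np.float64(0.0), 0] [-1, -24, 1]
0 [0, np.float64(0.0), 0] [0, -24, 0]
0 [0, np.float64(0.0), 0] [-1, -25, 1]
end [ 0.65024246 -0.06262052  0.19021772] -2.5848463237713233 tilt check y [-2.e-04  3.e-04 -1.e+00] q [-0.197  0.622  1.55   0.     0.969  2.387]
```

{"op": "send_rows", "data": {
  "motion": [
    {"dr":[0,0,0],"slide":[0,-15,0],"jaw":0.3},
    {"dr":[0,0,0],"slide":[0,-25,0],"jaw":0.3},
    {"dr":[0,0,0],"slide":[0,-25,0],"jaw":0.3},
    {"dr":[0,0,0],"slide":[0,-25,0],"jaw":0.3},
    {"dr":[0,0,0],"slide":[0,-25,0],"jaw":0},
    {"dr":[0,0,0],"slide":[0,-5,0],"jaw":-1},
    {"dr":[0,0,0],"slide":[0,0,0],"jaw":-1},
    {"dr":[0,0,0],"slide":[0,0,0],"jaw":-1}
  ]
}}

```text
t: 10.3
position: [0.6503, -0.0599, 0.1886]
tool_rot: [-0.891, -1.606, 1.606]
ft_force: [-0.0, 0.6, -0.1]
gripper_width: 0.008
```

```bash
python3 -c "
from plan import *
plan([*(j2w((-.1,.06),C,A)),.19],-np.pi/2,8)
s=optics.snapshot('top');pointer(s)
"
```

```text
0 [0, np.float64(-0.13), 0] [28, 0, 11]
0 [0, np.float64(-0.13), 0] [29, 0, 7]
0 [0, np.float64(-0.13), 0] [29, 0, 3]
0 [0, np.float64(-0.12), 0] [30, 0, 0]
0 [0, np.float64(-0.13), 0] [29, 0, -4]
0 [0, np.float64(-0.12), 0] [29, 0, -8]
0 [0, np.float64(-0.13), 0] [27, -1, -11]
0 [0, np.float64(-0.12), 0] [26, 0, -15]
end [0.45998696 0.08234721 0.18958446] -1.5749562720455432 tilt check y [-1.3e-03  4.0e-04 -1.0e+00] q [-0.198  0.488  1.454  0.     1.201  2.387]
pointer px (np.float64(285.90055446252904), 185.0) jig [104.305401    59.46942149] red px (np.float64(286.53333333333336), np.float64(167.26666666666668)) [138.2689972   59.31125411] dy 0.15816737762432354
```

{"op": "send_rows", "data": {
  "motion": [
    {"dr":[0,-0.13,0],"slide":[28,0,11],"jaw":-1},
    {"dr":[0,-0.13,0],"slide":[29,0,7],"jaw":-1},
    {"dr":[0,-0.13,0],"slide":[29,0,3],"jaw":-1},
    {"dr":[0,-0.12,0],"slide":[30,0,0],"jaw":-1},
    {"dr":[0,-0.13,0],"slide":[29,0,-4],"jaw":-1},
    {"dr":[0,-0.12,0],"slide":[29,0,-8],"jaw":-1},
    {"dr":[0,-0.13,0],"slide":[27,0,-11],"jaw":-1},
    {"dr":[0,-0.12,0],"slide":[26,0,-15],"jaw":-1}
  ]
}}

```text
t: 11.15
position: [0.4588, 0.0827, 0.1881]
tool_rot: [0.004, -2.221, 2.22]
ft_force: [0.0, 0.7, -0.1]
gripper_width: -0.002
```

{"op": "send_rows", "data": {
  "motion": [
    {"dr":[0,0,0],"slide":[0,0,0],"jaw":-1},
    {"dr":[0,0,0],"slide":[0,0,0],"jaw":-1},
    {"dr":[0,0,0],"slide":[0,20,0],"jaw":-1},
    {"dr":[0,0,0],"slide":[0,20,0],"jaw":-1},
    {"dr":[0,0,0],"slide":[0,20,0],"jaw":-1},
    {"dr":[0,0,0],"slide":[0,20,0],"jaw":-1},
    {"dr":[0,0,0],"slide":[0,0,0],"jaw":-1},
    {"dr":[0,0,0],"slide":[0,0,0],"jaw":-1}
  ]
}}

```text
t: 11.95
position: [0.4612, 0.0818, 0.109]
tool_rot: [-0.005, -2.218, 2.218]
ft_force: [-1.2, -0.7, -0.1]
gripper_width: -0.001
```

```bash
python3 -c "
from plan import *
plan([*(j2w((-.1,.06),C,A)),.045],-np.pi/2,4)
s=optics.snapshot('wrist');cv2.imwrite('pics/w5.png',s['image'])
s=optics.snapshot('side');cv2.imwrite('pics/s5.png',cv2.resize(s['image'][180:340,220:420],None,fx=4,fy=3.7))
"
```

```text
0 [0, np.float64(-0.0), 0] [0, 16, 0]
0 [0, np.float64(-0.0), 0] [0, 16, 0]
0 [0, np.float64(-0.0), 0] [1, 16, 0]
0 [0, np.float64(-0.01), 0] [0, 16, -1]
end [0.46017481 0.0827567  0.04501579] -1.566295510287707 tilt check y [-0.0011 -0.     -1.    ] q [ 0.028  0.362  1.941 -0.     0.84   1.604]
```

View pics/w5.png

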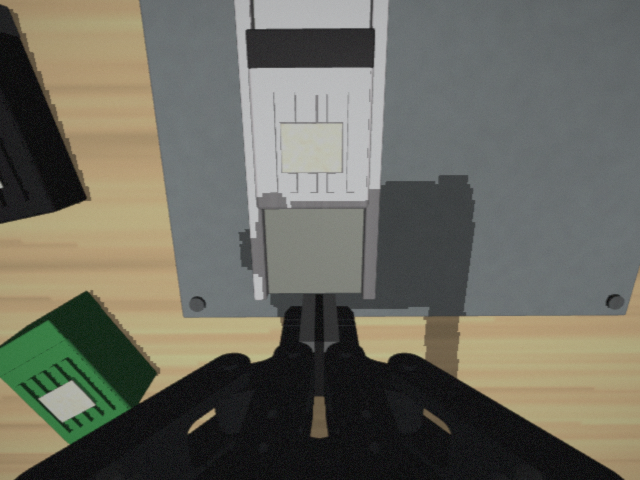

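View pics/s5.png

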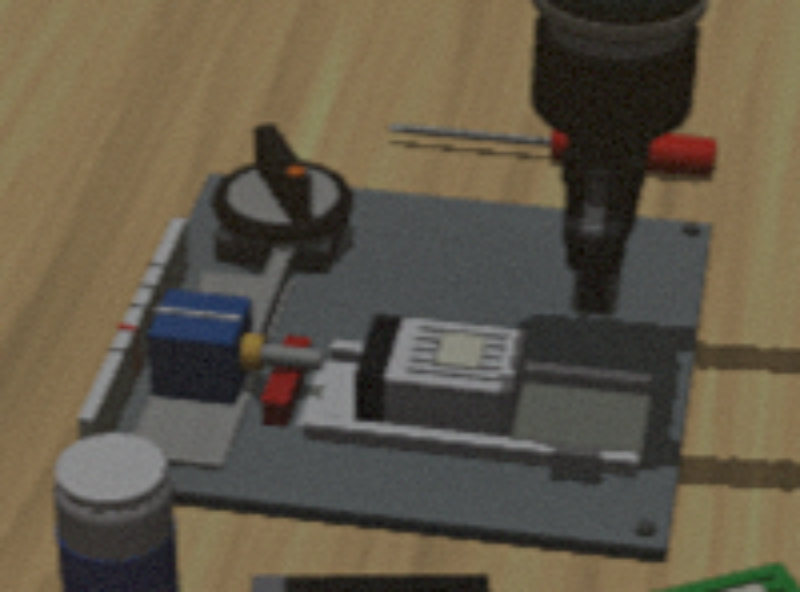

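{"op": "send_rows", "data": {
  "motion": [
    {"dr":[0,0,0],"slide":[0,16,0],"jaw":-1},
    {"dr":[0,0,0],"slide":[0,16,0],"jaw":-1},
    {"dr":[0,0,0],"slide":[0,16,0],"jaw":-1},
    {"dr":[0,0,0],"slide":[0,14,0],"jaw":-1},
    {"dr":[0,0,0],"slide":[0,0,0],"jaw":-1},
    {"dr":[0,0,0],"slide":[-4,0,0],"jaw":-1},
    {"dr":[0,0,0],"slide":[-4,0,0],"jaw":-1},
    {"dr":[0,0,0],"slide":[-4,0,0],"jaw":-1}
  ]
}}

```text
t: 12.85
position: [0.4741, 0.0822, 0.0483]
tool_rot: [-0.007, -2.221, 2.22]
ft_force: [0.3, 0.9, 0.4]
gripper_width: -0.001
```

```bash
python3 -c "
from plan import *
s=optics.snapshot('top');pointer(s);cv2.imwrite('pics/t6.png',cv2.resize(s['image'][150:345,225:420],None,fx=3,fy=3))
s=env.get_state();print(w2j(s['position'],C,A),s['position'],s['ft_force'])
s=optics.snapshot('side');cv2.imwrite('pics/s6.png',cv2.resize(s['image'][180:340,220:420],None,fx=4,fy=3.7))
"
```

```text
pointer px (np.float64(285.9017354068064), 185.0) jig [104.30544229  59.46741975] red px (np.float64(286.5), np.float64(166.5)) [139.61412005  59.39466807] dy 0.07275167705741836
[-0.08504152  0.05962   ] [0.47499026 0.08218571 0.04826356] [ 0.80996834 -0.52620593  0.76485894]
```

View pics/s6.png

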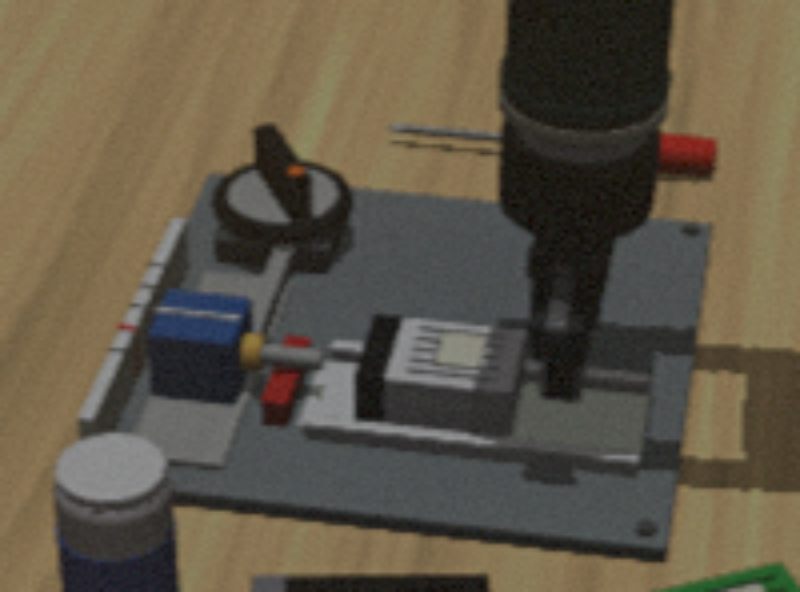

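{"op": "send_rows", "data": {
  "motion": [
    {"dr":[0,0,0],"slide":[-3,3,0],"jaw":-1},
    {"dr":[0,0,0],"slide":[-3,0,0],"jaw":-1},
    {"dr":[0,0,0],"slide":[-3,0,0],"jaw":-1},
    {"dr":[0,0,0],"slide":[-3,0,0],"jaw":-1},
    {"dr":[0,0,0],"slide":[-3,0,0],"jaw":-1},
    {"dr":[0,0,0],"slide":[-3,0,0],"jaw":-1},
    {"dr":[0,0,0],"slide":[-3,0,0],"jaw":-1},
    {"dr":[0,0,0],"slide":[-3,0,0],"jaw":-1}
  ]
}}

```text
t: 13.75
position: [0.4967, 0.0821, 0.0442]
tool_rot: [-0.004, -2.219, 2.219]
ft_force: [-0.2, -0.3, -1.0]
gripper_width: 0.002
```

```bash
python3 -c "
from plan import *
s=optics.snapshot('top');cv2.imwrite('pics/t7.png',cv2.resize(s['image'][150:345,225:420],None,fx=3,fy=3))
s=env.get_state();print(w2j(s['position'],C,A),s['position'],s['ft_force'])
s=optics.snapshot('side');cv2.imwrite('pics/s7.png',cv2.resize(s['image'][180:340,220:420],None,fx=4,fy=3.7))
"
```

```text
[-0.0624167   0.05946707] [0.49761533 0.08207431 0.04437067] [ 0.29221806  0.06120896 -0.78214586]
```

View pics/s7.png

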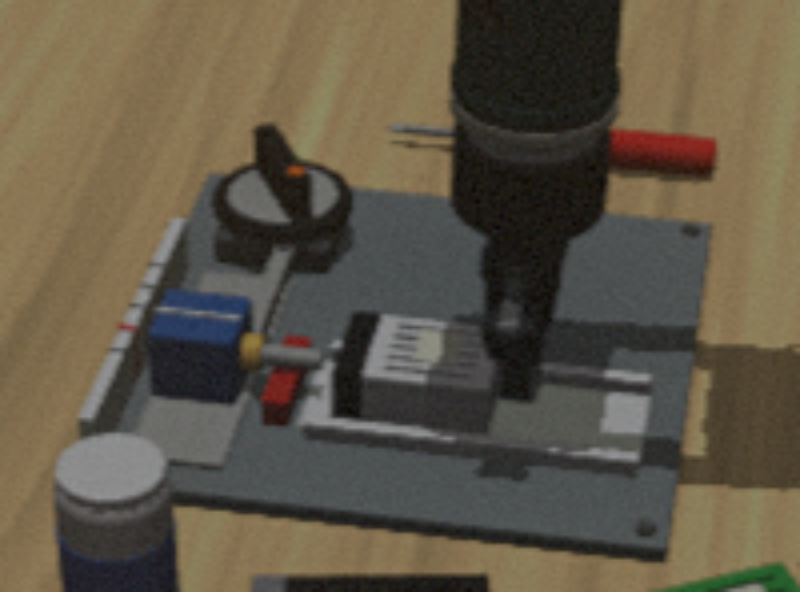

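{"op": "send_rows", "data": {
  "motion": [
    {"dr":[0,0,0],"slide":[-2,0,0],"jaw":-1},
    {"dr":[0,0,0],"slide":[-2,0,0],"jaw":-1},
    {"dr":[0,0,0],"slide":[-2,0,0],"jaw":-1},
    {"dr":[0,0,0],"slide":[-2,0,0],"jaw":-1},
    {"dr":[0,0,0],"slide":[-2,0,0],"jaw":-1},
    {"dr":[0,0,0],"slide":[-2,0,0],"jaw":-1},
    {"dr":[0,0,0],"slide":[-2,0,0],"jaw":-1},
    {"dr":[0,0,0],"slide":[0,0,0],"jaw":-1}
  ]
}}

```text
t: 14.65
position: [0.5094, 0.082, 0.0441]
tool_rot: [-0.002, -2.218, 2.218]
ft_force: [-4.7, -0.4, 3.0]
gripper_width: -0.001
```

```bash
cat > st.py <<'E'
from plan import *
s=env.get_state();print((w2j(s['position'],C,A)*1000).round(1),s['position'],s['ft_force'],s['moment'],R.from_rotvec(s['tool_rot']).as_matrix()[:,1].round(4))
E
python3 st.py
```

```text
[-50.7  59.4] [0.50935376 0.08202223 0.0441179 ] [-4.71547073 -0.3994848   2.96399781] [0.01332009 0.68776066 0.0015072 ] [-0.0027  0.     -1.    ]
```

{"op": "send_rows", "data": {
  "motion": [
    {"dr":[0,0,0],"slide":[-1,0,0],"jaw":-1},
    {"dr":[0,0,0],"slide":[-1,0,0],"jaw":-1},
    {"dr":[0,0,0],"slide":[-1,0,0],"jaw":-1},
    {"dr":[0,0,0],"slide":[-1,0,0],"jaw":-1},
    {"dr":[0,0,0],"slide":[-1,0,0],"jaw":-1},
    {"dr":[0,0,0],"slide":[-1,0,0],"jaw":-1},
    {"dr":[0,0,0],"slide":[-1,0,0],"jaw":-1},
    {"dr":[0,0,0],"slide":[0,0,0],"jaw":-1}
  ]
}}

```text
t: 15.45
position: [0.5145, 0.082, 0.044]
tool_rot: [0.002, -2.216, 2.217]
ft_force: [-7.7, 0.2, 6.2]
gripper_width: -0.0
```

```bash
python3 st.py; python3 -c "
from plan import *
s=optics.snapshot('side');cv2.imwrite('pics/s8.png',cv2.resize(s['image'][180:340,220:420],None,fx=4,fy=3.7))
s=optics.snapshot('top');cv2.imwrite('pics/t8.png',cv2.resize(s['image'][150:290,225:375],None,fx=5,fy=4))"
```

```text
[-45.6  59.3] [0.51445969 0.08196942 0.04397926] [-7.67827905  0.24864235  6.21916494] [-0.02573509  1.24711031  0.03915402] [-5.8e-03 -1.0e-04 -1.0e+00]
```

View pics/s8.png

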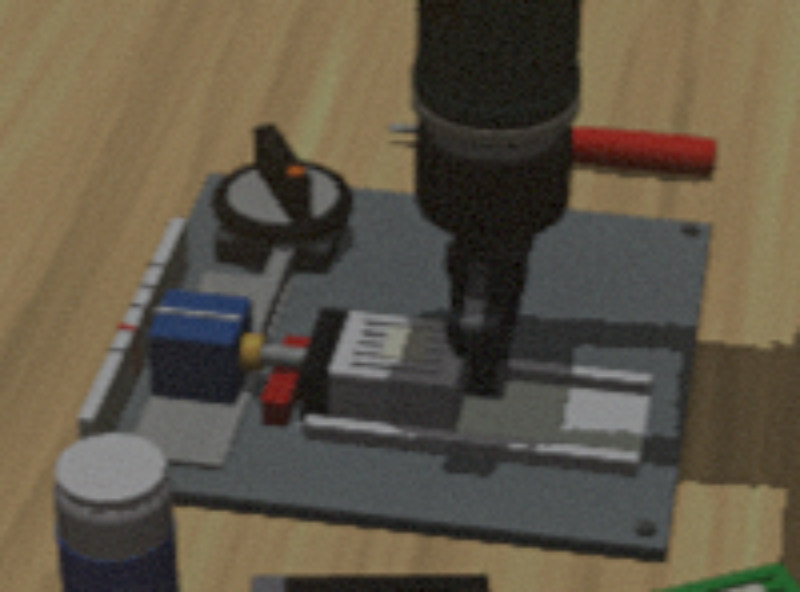

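View pics/t8.png

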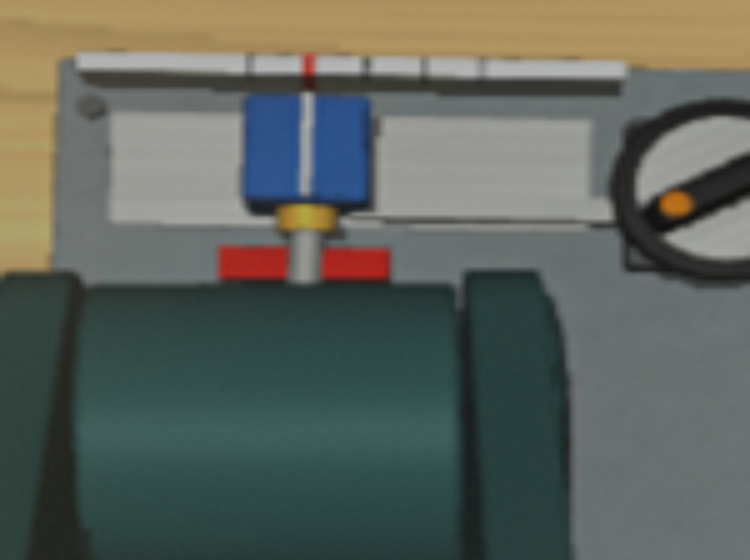

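{"op": "send_rows", "data": {
  "motion": [
    {"dr":[0,0,0],"slide":[-1,-1,0],"jaw":-1},
    {"dr":[0,0,0],"slide":[-1,0,0],"jaw":-1},
    {"dr":[0,0,0],"slide":[-1,0,0],"jaw":-1},
    {"dr":[0,0,0],"slide":[-1,0,0],"jaw":-1},
    {"dr":[0,0,0],"slide":[-1,0,0],"jaw":-1},
    {"dr":[0,0,0],"slide":[0,0,0],"jaw":-1},
    {"dr":[0,0,0],"slide":[0,0,0],"jaw":-1},
    {"dr":[0,0,0],"slide":[0,0,0],"jaw":-1}
  ]
}}

```text
t: 16.35
position: [0.5182, 0.0819, 0.0441]
tool_rot: [0.005, -2.215, 2.215]
ft_force: [-9.0, 0.5, -0.7]
gripper_width: 0.005
```

```bash
python3 st.py
```

```text
[-41.8  59.3] [0.51820288 0.08192971 0.04410497] [-9.02780189  0.50592375 -0.71627307] [0.00951908 1.306682   0.04773797] [-8.3e-03 -1.0e-04 -1.0e+00]
```

{"op": "send_rows", "data": {
  "motion": [
    {"dr":[0,0,0],"slide":[-1,0,0],"jaw":-1},
    {"dr":[0,0,0],"slide":[0,0,0],"jaw":-1},
    {"dr":[0,0,0],"slide":[-1,0,0],"jaw":-1},
    {"dr":[0,0,0],"slide":[0,0,0],"jaw":-1},
    {"dr":[0,0,0],"slide":[-1,0,0],"jaw":-1},
    {"dr":[0,0,0],"slide":[0,0,0],"jaw":-1},
    {"dr":[0,0,0],"slide":[0,0,0],"jaw":-1},
    {"dr":[0,0,0],"slide":[0,0,0],"jaw":-1}
  ]
}}

```text
t: 17.15
position: [0.5201, 0.0819, 0.044]
tool_rot: [0.007, -2.214, 2.215]
ft_force: [-10.9, -0.5, 2.5]
gripper_width: 0.004
```

```bash
python3 st.py
```

```text
[-39.9  59.3] [0.5200981  0.08190406 0.04404842] [-10.87714893  -0.4952084    2.45210697] [-0.0422919   1.61808321 -0.02692326] [-1.030e-02 -2.000e-04 -9.999e-01]
```

{"op": "send_rows", "data": {
  "motion": [
    {"dr":[0,0,0],"slide":[-1,0,0],"jaw":-1},
    {"dr":[0,0,0],"slide":[0,0,0],"jaw":-1},
    {"dr":[0,0,0],"slide":[-1,0,0],"jaw":-1},
    {"dr":[0,0,0],"slide":[0,0,0],"jaw":-1},
    {"dr":[0,0,0],"slide":[-1,0,0],"jaw":-1},
    {"dr":[0,0,0],"slide":[0,0,0],"jaw":-1},
    {"dr":[0,0,0],"slide":[0,0,0],"jaw":-1},
    {"dr":[0,0,0],"slide":[0,0,0],"jaw":-1}
  ]
}}

```text
t: 17.95
position: [0.5202, 0.0819, 0.044]
tool_rot: [0.013, -2.211, 2.212]
ft_force: [-17.8, -0.7, 11.1]
gripper_width: 0.0
```

```bash
python3 st.py
```

```text
[-39.9  59.2] [0.52017052 0.08185139 0.04403158] [-17.76004388  -0.7492333   11.0774731 ] [-0.09403977  2.55354699 -0.00854113] [-1.540e-02 -4.000e-04 -9.999e-01]
```

{"op": "send_rows", "data": {
  "motion": [
    {"dr":[0,0,0],"slide":[0,-1,0],"jaw":-1},
    {"dr":[0,0,0],"slide":[0,0,0],"jaw":-1},
    {"dr":[0,0,0],"slide":[-1,0,0],"jaw":-1},
    {"dr":[0,0,0],"slide":[0,0,0],"jaw":-1},
    {"dr":[0,0,0],"slide":[-1,0,0],"jaw":-1},
    {"dr":[0,0,0],"slide":[0,0,0],"jaw":-1},
    {"dr":[0,0,0],"slide":[0,0,0],"jaw":-1},
    {"dr":[0,0,0],"slide":[0,0,0],"jaw":-1}
  ]
}}

```text
t: 18.75
position: [0.5202, 0.0818, 0.0441]
tool_rot: [0.017, -2.209, 2.211]
ft_force: [-18.7, -1.4, 5.1]
gripper_width: -0.001
```

```bash
python3 st.py;  python3 -c "
from plan import *
s=optics.snapshot('side');cv2.imwrite('pics/s9.png',cv2.resize(s['image'][180:340,220:420],None,fx=4,fy=3.7))
s=optics.snapshot('top');pointer(s);cv2.imwrite('pics/t9.png',s['image'])"; python3 st.py
```

```text
[-39.9  59.1] [0.52016804 0.0817759  0.04412244] [-18.6738318   -1.35470802   5.13102638] [-0.12067331  2.87155408  0.02824515] [-1.930e-02 -5.000e-04 -9.998e-01]
pointer px (np.float64(285.9017130620985), 185.0) jig [104.30544151  59.46745762] red px (np.float64(286.5), np.float64(166.5)) [139.61412005  59.39466807] dy 0.07278955209427806
[-39.9  59.1] [0.52016892 0.08177781 0.04411386] [-17.41457401  -0.87145353   5.03525981] [-0.16850649  2.8411247   0.0101426 ] [-1.930e-02 -5.000e-04 -9.998e-01]
```

View pics/s9.png

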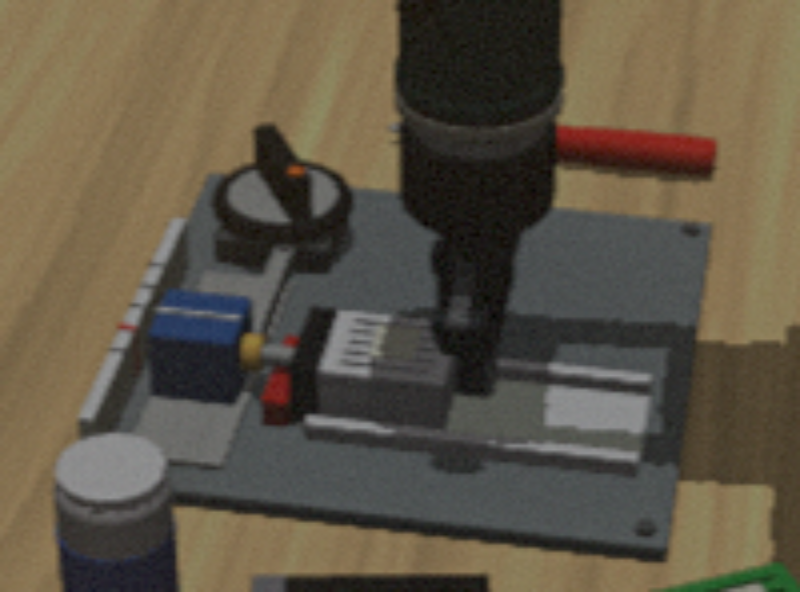

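View pics/t9.png

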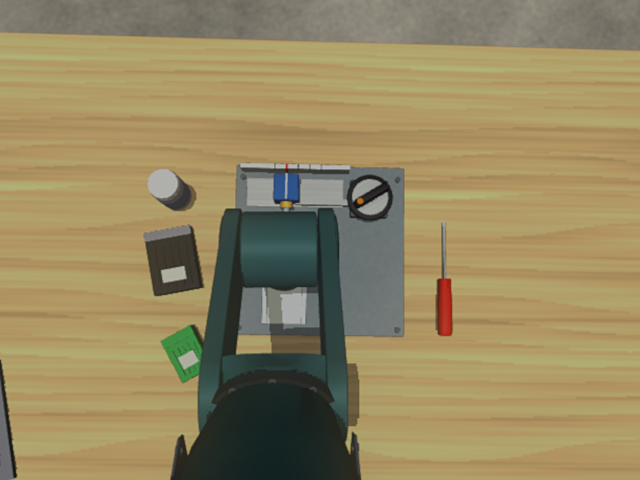

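{"op": "send_rows", "data": {
  "motion": [
    {"dr":[0,0,0],"slide":[-1,0,0],"jaw":-1},
    {"dr":[0,0,0],"slide":[0,0,0],"jaw":-1},
    {"dr":[0,0,0],"slide":[-1,0,0],"jaw":-1},
    {"dr":[0,0,0],"slide":[0,0,0],"jaw":-1},
    {"dr":[0,0,0],"slide":[0,0,0],"jaw":-1},
    {"dr":[0,0,0],"slide":[0,0,0],"jaw":-1},
    {"dr":[0,0,0],"slide":[0,0,0],"jaw":-1},
    {"dr":[0,0,0],"slide":[0,0,0],"jaw":-1}
  ]
}}

```text
t: 19.65
position: [0.5202, 0.0818, 0.0441]
tool_rot: [0.021, -2.207, 2.209]
ft_force: [-24.0, -1.4, 10.8]
gripper_width: 0.002
```

```bash
python3 st.py
```

```text
[-39.9  59.1] [0.52015076 0.08177714 0.04409468] [-24.04968065  -1.35177203  10.82850454] [-0.17311448  3.43317353  0.04451851] [-2.290e-02 -6.000e-04 -9.997e-01]
```

```bash
python3 st.py; python3 -c "
from plan import *
s=optics.snapshot('top');pointer(s)
print(env.sign_off())"; python3 st.py
```

```text
[-39.9  59.1] [0.52015076 0.08177714 0.04409468] [-24.04968065  -1.35177203  10.82850454] [-0.17311448  3.43317353  0.04451851] [-2.290e-02 -6.000e-04 -9.997e-01]
pointer px (np.float64(285.90049009162584), 185.0) jig [104.30539875  59.4695306 ] red px (np.float64(286.5), np.float64(166.5)) [139.61412005  59.39466807] dy 0.07486252834340235
the job is handed in; nothing more can be done
None
the job is handed in; nothing more can be done
```

The job is handed in after about 20 s of the 72 s. The blue head is at the red line and the control unit is held pressed against the red end stop. The simulator gives no verdict, so this rests on my own checks.

- **Pointer:** I gripped the handwheel's bar and turned it about 3.8 rad clockwise. I then let go and lifted clear before touching the unit. The last check put the pointer 0.1 mm from the red line as seen in the top picture, or about 0.5 mm short of the given position (limit 3 mm).
- **Unit:** I pushed it with the closed fingers in 1–3 mm steps. At the end the fingers stopped advancing while the force rose from 11 N to 24 N. That is what contact with the stop would show, and the side picture shows the unit's front against it.
- **Push at the end:** The last reading was 24 N along the channel, inside the 18 to 25 N given. By the spring figures in the brief, about 14 N of that would be on the stop.
- **Bystanders:** The spare unit, screwdriver and can look unmoved in the last top picture. I did not measure them.

One imperfect reading: the hand also presses down on the unit with about 11 N, because the arm flexes under load. The unit looked flat in the side picture taken just before the last 2 mm of push. I could not read the stop contact force, the plunger travel or the unit's tilt directly.

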